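# Slide a donated jar onto the bench scale

### The arm

A 7-joint arm with a two-finger parallel gripper is mounted at the origin on the work surface. World frame = base frame: x ahead of the robot, y to its left, z up, the work surface at z = 0. Lengths are in m, angles in rad, forces in N, time in s.
With the tool pointing down it reaches from about 0.35 to 0.9 m from the base axis. Payload 19.9 kg.
Tool frame: the origin (TCP) lies between the finger pads; the fingertips stand 17 mm ahead of it and the grasp point (between the pads) lies 2 mm behind it; z points along the fingers, y is the direction in which the jaws open and shut (so a half turn about z gives the same grasp; the last joint's range is limited). The gripper opens to 85 mm and grips with 20 to 120 N. Pads are 22 mm wide; open, the fingers measure 114 mm over their backs; the gripper's body (76 mm by 85 mm) begins 54 mm behind the grasp point. The pads swing forward as they close: fully open they stand 13 mm farther back than shut.
Start: joints at [1.188, 0.417, -0.01, 1.614, 0.005, 1.111, -0.053], TCP at [0.209, -0.589, 0.248] pointing down, gripper open.
Joint ranges: [-2.81, 2.81], [-0.39, 2.02], [-1.27, 1.25], [0.06, 2.57], [-1.19, 4.33], [0.19, 2], [-2.82, 2.82]. Speed limits (rad/s): [1.89, 1.89, 2.39, 2.39, 3.01, 3.01, 3.01].

### API

Orientations are given as a 3x3 rotation matrix whose columns are the frame's x, y, z axes.
In Python, from plant import sensors, optics, env gives the robot as it stands.
- The arm moves only by the tool step_arm, never from a script. Its argument "plan" is a list of rows, each an object of numbers: "x", "y", "z": the shift along the tool's x, y, z in m; "rx", "ry", "rz": the turn, a rotation vector about the tool's x, y, z in degrees; "jaw": the opening, from 0 (shut) to 1 (fully open). A call has 1 to 12 rows; each row is the pose to reach, as a shift and turn from the pose commanded when the call began, along the tool's axes at that moment; what a row does not reach only later rows make up. A row lasts 1/10 s, in which the tool goes at most 50 mm and 8.59 degrees, less where a joint would pass 70% of its speed; a pose out of reach is approached as far as the arm can. A call with a gripper value outside its range is refused whole. The fingers move at their own pace and stop on an object; the grip force is fixed at half the most. Time passes only in rows, so rows that repeat a pose let the fingers close. It gives the time, the measured TCP pose, the force and the opening at its end, in the units of the state.
- sensors.read_state(): the state, without advancing time (a new reading comes with each control period).
- optics.read_camera(name): name is "scene" or "top"; returns a dict with "img" (384x512x3 uint8, red, green, blue), "K" (3x3 intrinsics, pixels), "R" (3x3) and "t" (3): a world point X has camera coordinates R X + t. Camera axes: x right, y down, z forward; pixel columns grow to the right and rows downward; lengths in m; the calibration is good to about 2 mm. A picture is of the moment at which its call begins. There is no depth.
- env.finish_job(): hands the job in, once; it reports no verdict.
The state is a dict: "t": time; "joint_positions": joint angles; "joint_vel": joint speeds; "joint_efforts": joint torques, N m; "ee_pos": TCP position; "tool_rot": TCP orientation; "ft_force": force on the tool from outside, world axes, zero at the start; "wrist_torque": the same for the moment, N m; "grip_width": finger opening in m.
Only numpy, scipy, OpenCV 4.12 (cv2) and the standard library are available. Lean on these libraries where they do the work, as an engineer would, in place of code of your own. Each camera call takes 0.05 s, during which the arm holds its last target. There are 200 camera calls.

### The job

Take the steel check weight off the scale pan and stand it upright on the round rubber mat; put it down, do not drop it. Then slide the lidded glass jar, without lifting it, from the wooden board across onto the scale, until it stands upright wholly inside the circle marked on the pan. Tip nothing over, and leave the mug, the tumbler and the tape core where they are.

Things in the scene. Friction and masses are not known exactly. Their poses are not given: they have to be found in the camera images.
- check_weight: Loose plain steel check weight, about 0.5 kg: a solid round body 48 mm in diameter and 45 mm high, with a narrow neck and a knob 28 mm in diameter on top, 70 mm high in all. It starts upright on the scale pan. Origin: centre of its underside; z up its axis.
- mat: Fixed round black rubber mat on the table to the robot's left of the scale, 120 mm in diameter, 4 mm thick: the weight's parking place. Origin: centre of its underside, on the table.
- jar: Loose closed glass jar with a flat steel screw lid, the only lidded one of the two vessels on the board: 66 mm in diameter, 85 mm high, about 0.3 kg (varies). Its lower part is a plain cylinder. It starts upright on the board. Origin: centre of its underside; z up its axis.
- station: Fixed plywood board and low steel bench scale side by side. Origin: at table level, middle of the seam between them; +y points from board to scale. Board: x -140 to 140, y -181 to -1 mm, top 42 mm above the table. Flat rimless scale pan: x -130 to 130, y 1 to 201 mm, top 40 mm above the table (2 mm step down). Indicator box: x 160 to 210, y 25 to 175 mm, 50 mm high.
- pan_centre (a point): Point on the top of the pan at the middle of the marked circle (154 mm in diameter): station x 0, y 100, z 40 mm. Its axes are the station's.
- mug: Loose white ceramic mug on the table beyond the mat, open, 68 mm in diameter, 80 mm high, with a handle. Bystander. Origin: centre of its underside.
- tumbler: Loose white ceramic tumbler on the board, open, no handle, 68 mm in diameter at the rim, 85 mm high. Bystander. It stands beside the jar, left or right of it, about 140 mm away centre to centre (along the seam). Origin: centre of its underside.
- tape_roll: Loose cardboard tape core lying flat on the table, 96 mm in diameter, 48 mm high. Bystander. Origin: centre of its underside.
There are look-alikes about, which are no part of the job. What is shaped like the jar but blue or purple is not meant. Leave any blue look-alike of the check_weight alone.

How it is judged:
On the way, in this order (a step that is already met when the one before it is completed fails the run):
1. the check weight stands upright on the rubber mat, let go (horizontal distance between check_weight and mat below 0.04 m and height (world z) of check_weight below 0.01 m and angle between check_weight's own z axis and vertical below 0.1 rad and linear speed of check_weight below 0.03 m/s and contact force between check_weight and the fingers below 0.1 N), for 0.2 s.
2. the jar stands upright inside the circle on the pan, let go (horizontal distance between jar and pan_centre below 0.045 m and z of jar in the frame of pan_centre between -0.006 and 0.006 m and angle between jar's own z axis and vertical below 0.1 rad and linear speed of jar below 0.03 m/s and contact force between jar and the fingers below 0.1 N), for 0.2 s.
At the end, for the whole second after the job is handed in: The check weight stands upright and at rest on the mat, its centre within 40 mm of the mat's centre; the jar stands upright and at rest on the pan, its centre within 45 mm of the circle's centre; neither is touched (all of step 1 and all of step 2).
It fails at once if the jar is lifted (more than 15 mm above the board) (z of jar in the frame of station above 0.057 m).
It fails at once if the jar tips by more than 20 degrees, or the check weight by more than 45 (angle between jar's own z axis and vertical above 0.35 rad or angle between check_weight's own z axis and vertical above 0.8 rad).
It fails at once if the check weight is dropped at the mat (faster than 0.5 m/s in the last 20 mm) (horizontal distance between check_weight and mat below 0.08 m and height (world z) of check_weight below 0.024 m and linear speed of check_weight above 0.5 m/s).
It fails at once if the mug or the tumbler is moved more than 30 mm or tipped (distance of any of mug, tumbler from where it was at the start of the episode above 0.03 m or angle between any of mug, tumbler's own z axis and vertical above 0.35 rad).
It fails at once if the tape core is moved more than 40 mm (distance of tape_roll from where it was at the start of the episode above 0.04 m).
It also fails if it takes over 58 s, if anything falls off the work surface, if the arm or the gripper's body presses on something with over 40 N, if the wrist force passes 120 N, or if a joint passes its speed limit or range.

## Working session

There is one attempt and no reset: what is moved stays moved. The work goes in short steps, Python scripts to look and compute and a tool call to move; the robot and the scene stay as the last step left them, time stands still between calls to the robot, and variables do not carry over. Pictures are saved under pics/ and viewed, about 8 in all and at most 12, crops included, and the job is handed in when it is done.

Besides the shell and the picture viewer there is one more tool, called after "Call:" as name([rows], argument=value, ...), one row to a line, values as JSON. step_arm: Moves the arm, as the interface text tells. Its arguments: {"type":"object","properties":{"plan":{"type":"array","items":{"type":"object","properties":{"x":{"type":"number"},"y":{"type":"number"},"z":{"type":"number"},"rx":{"type":"number"},"ry":{"type":"number"},"rz":{"type":"number"},"jaw":{"type":"number"}}}}},"required":["plan"]}

```bash
mkdir -p pics
python3 - <<'E'
from plant import sensors, optics
import cv2,numpy as np
s=sensors.read_state(); print(s['t'],s['ee_pos'],np.round(s['tool_rot'],3),s['grip_width'])
for n in('scene','top'):
    c=optics.read_camera(n); cv2.imwrite(f'pics/{n}0.png',cv2.cvtColor(c['img'],cv2.COLOR_RGB2BGR)); np.savez(f'{n}0.npz',**c)
    print(n,c['K'],-c['R'].T@c['t'],np.round(c['R'],3))
E
```

```text
0.0 [ 0.20936938 -0.58855045  0.24767129] [[ 0.942  0.335 -0.   ]
 [ 0.335 -0.942  0.001]
 [-0.    -0.001 -1.   ]] 0.08531771693659683
scene [[461.88621004   0.         256.2333154 ]
 [  0.         461.88621004 204.08152969]
 [  0.           0.           1.        ]] [ 1.1180741  -0.15485927  0.99592965] [[ 0.195  0.981  0.017]
 [ 0.816 -0.152 -0.558]
 [-0.545  0.123 -0.83 ]]
top [[418.44071587   0.         253.34389309]
 [  0.         418.44071587 190.86863935]
 [  0.           0.           1.        ]] [4.25703928e-01 3.78520026e-04 1.24467989e+00] [[-0.002 -1.     0.014]
 [-0.999  0.002 -0.049]
 [ 0.049 -0.015 -0.999]]
```

View pics/scene0.png

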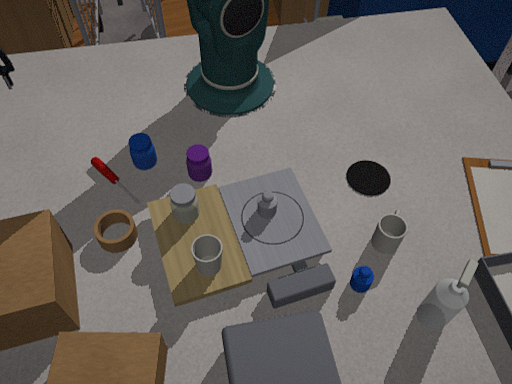

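View pics/top0.png

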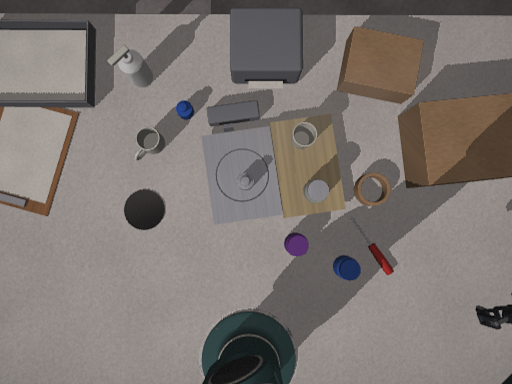

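The scene view shows the weight at about (267,205), jar lid (183,193), tumbler (207,255) and mat (368,178). In the top view they are at (246,181), (317,190), (304,134) and (144,209). I'll enlarge both.

```bash
cat > h.py <<'E'
import numpy as np,cv2
def ray(c,p):
    R,t,K=c['R'],c['t'],c['K']; d=R.T@np.linalg.inv(K)@np.array([p[0],p[1],1.]); return -R.T@t,d/np.linalg.norm(d)
def plane(c,p,z):
    o,d=ray(c,p); return o+d*(z-o[2])/d[2]
def tri(a,pa,b,pb):
    o1,d1=ray(a,pa);o2,d2=ray(b,pb); s=np.linalg.lstsq(np.c_[d1,-d2],o2-o1,rcond=None)[0]
    x,y=o1+s[0]*d1,o2+s[1]*d2; return (x+y)/2,np.linalg.norm(x-y)
def proj(c,X):
    q=c['K']@(c['R']@np.asarray(X)+c['t']); return q[:2]/q[2]
E
python3 - <<'E'
import cv2,numpy as np
s=cv2.imread('pics/scene0.png');t=cv2.imread('pics/top0.png')
a=cv2.resize(s[160:310,140:340],None,fx=4,fy=4,interpolation=cv2.INTER_CUBIC)[:,:]
b=cv2.resize(t[100:250,195:395],None,fx=4,fy=4,interpolation=cv2.INTER_CUBIC)
cv2.imwrite('pics/sc.png',a);cv2.imwrite('pics/tc.png',b)
E
```

```text
(no output)
```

View pics/sc.png

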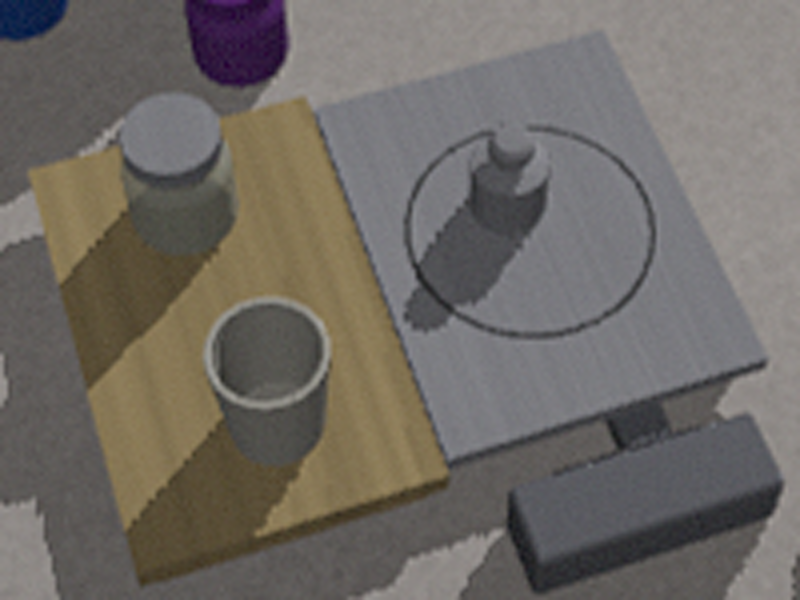

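View pics/tc.png

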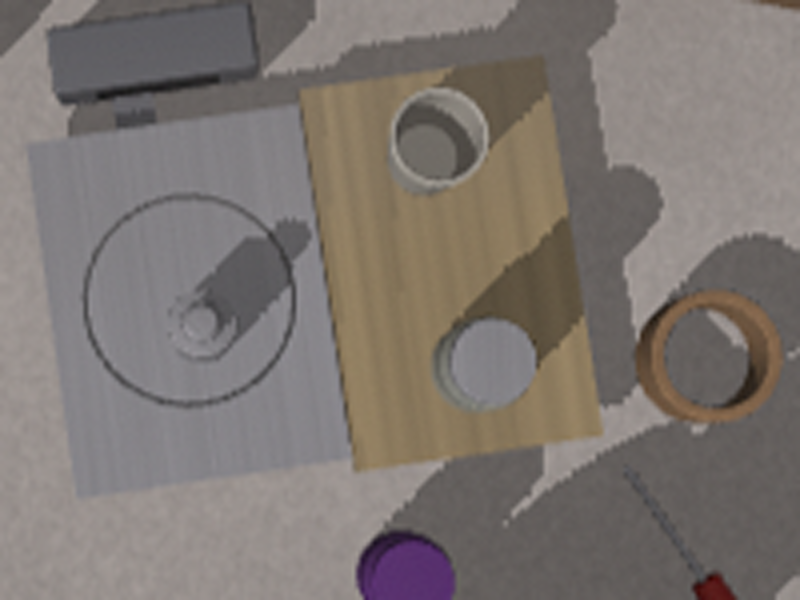

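The crops show:

| Feature | Scene crop | Top crop |
|---|---|---|
| Lid | (171,138) | (493,360) |
| Knob | (511,145) | (202,321) |
| Circle | (530,232) | (190,300) |

The pan corners are clear in both.

Run:
```python
import cv2,numpy as np
from h import *
S=dict(np.load('scene0.npz'));T=dict(np.load('top0.npz'))
s=lambda x,y:((x+.5)/4-.5+140,(y+.5)/4-.5+160)
t=lambda x,y:((x+.5)/4-.5+195,(y+.5)/4-.5+100)
def show(n,a,b):
    X,e=tri(S,s(*a),T,t(*b)); print(n,np.round(X,4),'gap',round(e,4)); return X
c=show('circle',(530,232),(190,300))
show('lid',(171,138),(493,360)); show('knob',(513,145),(202,321))
P=[show('pan',a,b) for a,b in [((320,108),(352,458)),((603,33),(78,496)),((765,360),(28,145)),((450,465),(300,105))]]
print('pan mean',np.mean(P,0)); B=[show('board',a,b) for a,b in [((30,170),(602,433)),((308,98),(355,470)),((447,480),(300,90)),]]
ang=lambda v:np.degrees(np.arctan2(v[1],v[0]))
print('station x dir',ang(P[2]-P[1]),ang(P[3]-P[0]),'y dir',ang(P[1]-P[0]),ang(P[2]-P[3]))
show('tumbler rim',(268,353),(439,138)); 
for z in(.04,):print('circle planes',plane(S,s(530,232),z),plane(T,t(190,300),z))
print('lid@85',plane(S,s(171,138),.127),plane(T,t(493,360),.127))
print('knob@',plane(S,s(513,145),.1),plane(T,t(202,321),.11))
# mat
M={}
for n,C,box in(('S',S,(335,150,405,205)),('T',T,(115,180,175,240))):
    x0,y0,x1,y1=box; g=C['img'][y0:y1,x0:x1].max(2); m=(g<60).astype(np.uint8)
    k=max(cv2.findContours(m,0,cv2.CHAIN_APPROX_NONE)[0],key=cv2.contourArea)
    e=cv2.fitEllipse(k); M[n]=(e[0][0]+x0,e[0][1]+y0); print(n,M[n],e[1],plane(C,M[n],.004))
print('mat',tri(S,M['S'],T,M['T']))
```

```text
circle [0.533  0.0167 0.0341] gap 0.003
lid [ 0.4844 -0.1889  0.1202] gap 0.0024
knob [0.5127 0.0076 0.1013] gap 0.003
pan [ 0.4187 -0.0981  0.0383] gap 0.0067
pan [0.3915 0.0971 0.0367] gap 0.0026
pan [0.6462 0.1341 0.0347] gap 0.0025
pan [ 0.6764 -0.0626  0.0324] gap 0.0056
pan mean [0.53320768 0.01762219 0.03551488]
board [ 0.4357 -0.2804  0.0414] gap 0.0024
board [ 0.4096 -0.1023  0.0378] gap 0.0024
board [ 0.6866 -0.0644  0.0345] gap 0.0018
station x dir 8.255335830074687 7.837222701380241 y dir 97.9125735802457 98.722635380718
tumbler rim [ 0.6351 -0.1533  0.1215] gap 0.0028
circle planes [0.53695718 0.01703121 0.04      ] [0.53216529 0.01514018 0.04      ]
lid@85 [ 0.48966663 -0.18746888  0.127     ] [ 0.48389164 -0.18890382  0.127     ]
knob@ [0.5121054  0.00935021 0.1       ] [0.5116549  0.00614722 0.11      ]
S (367.8945503234863, 177.6683120727539) (33.08993148803711, 43.599300384521484) [0.43796679 0.30577282 0.004     ]
T (143.97354698181152, 209.31716537475586) (38.404693603515625, 39.16318893432617) [0.43298485 0.30529899 0.004     ]
mat (array([ 0.43330382,  0.30785999, -0.0026126 ]), np.float64(0.0019012340298004888))
```

Measurements agree to within about 5 mm, and the heights read about 5 mm low, which I put down to calibration. Estimates:
- Weight: (0.512, 0.007)
- Circle: (0.534, 0.016)
- Jar: (0.486, -0.188)
- Mat: (0.435, 0.306)
- Station yaw: about 8.2°

Next I move above the weight.

Call:
step_arm([
  {"x":0.485,"y":-0.46,"z":0.03,"rz":11.4,"jaw":1},
  {"x":0.485,"y":-0.46,"z":0.03,"rz":11.4,"jaw":1},
  {"x":0.485,"y":-0.46,"z":0.03,"rz":11.4,"jaw":1},
  {"x":0.485,"y":-0.46,"z":0.03,"rz":11.4,"jaw":1},
  {"x":0.485,"y":-0.46,"z":0.03,"rz":11.4,"jaw":1},
  {"x":0.485,"y":-0.46,"z":0.03,"rz":11.4,"jaw":1},
  {"x":0.485,"y":-0.46,"z":0.03,"rz":11.4,"jaw":1},
  {"x":0.485,"y":-0.46,"z":0.03,"rz":11.4,"jaw":1},
  {"x":0.485,"y":-0.46,"z":0.03,"rz":11.4,"jaw":1},
  {"x":0.485,"y":-0.46,"z":0.03,"rz":11.4,"jaw":1},
  {"x":0.485,"y":-0.46,"z":0.03,"rz":11.4,"jaw":1},
  {"x":0.485,"y":-0.46,"z":0.03,"rz":11.4,"jaw":1},
])

```text
validation failed for argument at $.pl...
```

Call:
step_arm([
  {"x":0.04,"y":-0.04,"z":0.0,"rx":0.0,"ry":0.0,"rz":1.0,"jaw":1.0},
])

```text
t: 0.2
ee_pos: [0.2277, -0.5465, 0.2472]
tool_rot: [[0.95, 0.313, -0.002], [0.313, -0.95, -0.0], [-0.002, -0.0, -1.0]]
ft_force: [1.6, 0.3, -0.2]
grip_width: 0.0851
```

Call:
step_arm([
  {"x":0.443,"y":-0.437,"z":0.03,"rx":0.0,"ry":0.0,"rz":10.0,"jaw":1.0},
  {"x":0.443,"y":-0.437,"z":0.03,"rx":0.0,"ry":0.0,"rz":10.0,"jaw":1.0},
])

```text
t: 0.4
ee_pos: [0.2755, -0.4544, 0.2431]
tool_rot: [[0.99, 0.143, -0.0], [0.143, -0.99, 0.0], [-0.0, -0.001, -1.0]]
ft_force: [1.7, -1.2, 0.1]
grip_width: 0.0853
```

Call:
step_arm([
  {"x":0.3,"y":-0.423,"z":0.04,"rx":0.0,"ry":0.0,"rz":0.0,"jaw":1.0},
  {"x":0.3,"y":-0.423,"z":0.04,"rx":0.0,"ry":0.0,"rz":0.0,"jaw":1.0},
  {"x":0.3,"y":-0.423,"z":0.04,"rx":0.0,"ry":0.0,"rz":0.0,"jaw":1.0},
  {"x":0.3,"y":-0.423,"z":0.04,"rx":0.0,"ry":0.0,"rz":0.0,"jaw":1.0},
  {"x":0.3,"y":-0.423,"z":0.04,"rx":0.0,"ry":0.0,"rz":0.0,"jaw":1.0},
  {"x":0.3,"y":-0.423,"z":0.04,"rx":0.0,"ry":0.0,"rz":0.0,"jaw":1.0},
  {"x":0.3,"y":-0.423,"z":0.04,"rx":0.0,"ry":0.0,"rz":0.0,"jaw":1.0},
  {"x":0.3,"y":-0.423,"z":0.04,"rx":0.0,"ry":0.0,"rz":0.0,"jaw":1.0},
  {"x":0.3,"y":-0.423,"z":0.04,"rx":0.0,"ry":0.0,"rz":0.0,"jaw":1.0},
  {"x":0.3,"y":-0.423,"z":0.04,"rx":0.0,"ry":0.0,"rz":0.0,"jaw":1.0},
  {"x":0.3,"y":-0.423,"z":0.04,"rx":0.0,"ry":0.0,"rz":0.0,"jaw":1.0},
  {"x":0.3,"y":-0.423,"z":0.04,"rx":0.0,"ry":0.0,"rz":0.0,"jaw":1.0},
])

```text
t: 1.6
ee_pos: [0.5093, 0.0102, 0.203]
tool_rot: [[0.988, 0.154, -0.001], [0.154, -0.988, 0.001], [-0.001, -0.001, -1.0]]
ft_force: [-0.3, -1.0, -0.3]
grip_width: 0.0854
```

Call:
step_arm([
  {"x":0.002,"y":0.003,"z":0.04,"rx":0.0,"ry":0.0,"rz":0.0,"jaw":1.0},
  {"x":0.002,"y":0.003,"z":0.08,"rx":0.0,"ry":0.0,"rz":0.0,"jaw":1.0},
  {"x":0.002,"y":0.003,"z":0.1,"rx":0.0,"ry":0.0,"rz":0.0,"jaw":1.0},
  {"x":0.002,"y":0.003,"z":0.1,"rx":0.0,"ry":0.0,"rz":0.0,"jaw":1.0},
])

```text
t: 2.0
ee_pos: [0.5094, 0.0035, 0.1011]
tool_rot: [[0.989, 0.149, -0.005], [0.149, -0.989, 0.0], [-0.005, -0.001, -1.0]]
ft_force: [0.2, -0.7, 0.3]
grip_width: 0.0851
```

Run:
```python
from plant import sensors, optics
import cv2,numpy as np
from h import *
s=sensors.read_state(); print(s['t'],s['ee_pos'],s['ft_force'])
o=[]
for n,(x,y) in(('scene',(190,130)),('top',(180,110))):
    c=optics.read_camera(n); print(n,proj(c,s['ee_pos'])); o.append(cv2.resize(cv2.cvtColor(c['img'],4)[y:y+150,x:x+130],None,fx=3,fy=4 and 3))
cv2.imwrite('pics/a1.png',np.hstack(o))
```

```text
2.0 [0.5093606  0.00352414 0.10114809] [ 0.20573326 -0.6922605   0.29722357]
scene [265.24551444 195.03187583]
top [246.10092445 180.9533895 ]
```

View pics/a1.png

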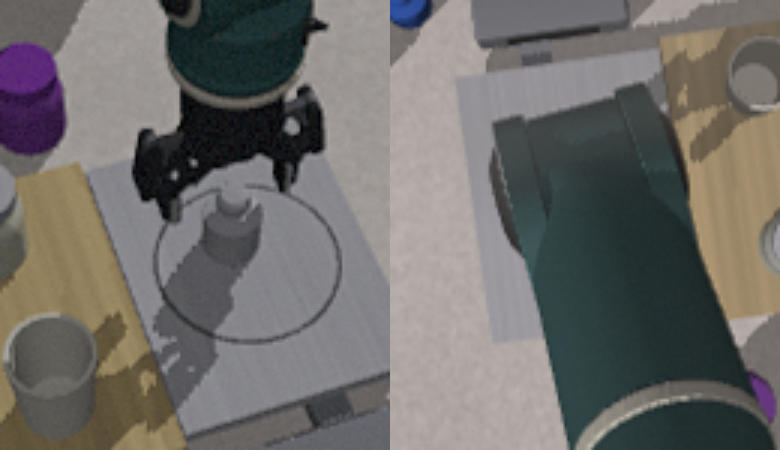

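The fingers straddle the knob (crop (235,200), TCP at (226,195)), clear on both sides. I'll nudge 3 mm, go down and grip.

Call:
step_arm([
  {"x":0.003,"y":-0.003,"z":0.02,"rx":0.0,"ry":0.0,"rz":0.0,"jaw":1.0},
  {"x":0.003,"y":-0.003,"z":0.033,"rx":0.0,"ry":0.0,"rz":0.0,"jaw":1.0},
  {"x":0.003,"y":-0.003,"z":0.033,"rx":0.0,"ry":0.0,"rz":0.0,"jaw":1.0},
  {"x":0.003,"y":-0.003,"z":0.033,"rx":0.0,"ry":0.0,"rz":0.0,"jaw":0.3},
  {"x":0.003,"y":-0.003,"z":0.033,"rx":0.0,"ry":0.0,"rz":0.0,"jaw":0.3},
  {"x":0.003,"y":-0.003,"z":0.033,"rx":0.0,"ry":0.0,"rz":0.0,"jaw":0.3},
  {"x":0.003,"y":-0.003,"z":0.033,"rx":0.0,"ry":0.0,"rz":0.0,"jaw":0.3},
  {"x":0.003,"y":-0.003,"z":0.033,"rx":0.0,"ry":0.0,"rz":0.0,"jaw":0.3},
])

```text
t: 2.9
ee_pos: [0.5141, 0.0077, 0.0716]
tool_rot: [[0.989, 0.149, 0.001], [0.149, -0.989, -0.0], [0.001, 0.0, -1.0]]
ft_force: [-4.4, 0.4, 15.4]
grip_width: 0.0466
```

Call:
step_arm([
  {"x":0.0,"y":0.0,"z":-0.01,"rx":0.0,"ry":0.0,"rz":0.0,"jaw":0.3},
  {"x":0.0,"y":0.0,"z":-0.035,"rx":0.0,"ry":0.0,"rz":0.0,"jaw":0.3},
  {"x":0.0,"y":0.0,"z":-0.06,"rx":0.0,"ry":0.0,"rz":0.0,"jaw":0.3},
  {"x":0.0,"y":0.0,"z":-0.06,"rx":0.0,"ry":0.0,"rz":0.0,"jaw":0.3},
])

```text
t: 3.3
ee_pos: [0.5151, 0.0078, 0.1337]
tool_rot: [[0.989, 0.149, 0.004], [0.149, -0.989, -0.0], [0.004, 0.001, -1.0]]
ft_force: [0.3, -0.5, -5.2]
grip_width: 0.0463
```

Call:
step_arm([
  {"x":-0.003,"y":-0.03,"z":0.0,"rx":0.0,"ry":0.0,"rz":0.0,"jaw":0.3},
  {"x":-0.007,"y":-0.07,"z":0.0,"rx":0.0,"ry":0.0,"rz":0.0,"jaw":0.3},
  {"x":-0.012,"y":-0.115,"z":0.0,"rx":0.0,"ry":0.0,"rz":0.0,"jaw":0.3},
  {"x":-0.017,"y":-0.16,"z":0.0,"rx":0.0,"ry":0.0,"rz":0.0,"jaw":0.3},
  {"x":-0.021,"y":-0.205,"z":0.0,"rx":0.0,"ry":0.0,"rz":0.0,"jaw":0.3},
  {"x":-0.026,"y":-0.25,"z":0.0,"rx":0.0,"ry":0.0,"rz":0.0,"jaw":0.3},
  {"x":-0.03,"y":-0.285,"z":0.0,"rx":0.0,"ry":0.0,"rz":0.0,"jaw":0.3},
  {"x":-0.032,"y":-0.304,"z":0.0,"rx":0.0,"ry":0.0,"rz":0.0,"jaw":0.3},
  {"x":-0.032,"y":-0.304,"z":0.0,"rx":0.0,"ry":0.0,"rz":0.0,"jaw":0.3},
  {"x":-0.032,"y":-0.304,"z":0.0,"rx":0.0,"ry":0.0,"rz":0.0,"jaw":0.3},
])

```text
t: 4.3
ee_pos: [0.4363, 0.3032, 0.13]
tool_rot: [[0.989, 0.15, -0.001], [0.15, -0.989, -0.001], [-0.001, 0.001, -1.0]]
ft_force: [-0.2, -0.5, -4.9]
grip_width: 0.0465
```

Call:
step_arm([
  {"x":0.0,"y":-0.003,"z":0.03,"rx":0.0,"ry":0.0,"rz":0.0,"jaw":0.3},
  {"x":0.0,"y":-0.003,"z":0.06,"rx":0.0,"ry":0.0,"rz":0.0,"jaw":0.3},
  {"x":0.0,"y":-0.003,"z":0.075,"rx":0.0,"ry":0.0,"rz":0.0,"jaw":0.3},
  {"x":0.0,"y":-0.003,"z":0.083,"rx":0.0,"ry":0.0,"rz":0.0,"jaw":0.3},
  {"x":0.0,"y":-0.003,"z":0.086,"rx":0.0,"ry":0.0,"rz":0.0,"jaw":0.3},
  {"x":0.0,"y":-0.003,"z":0.086,"rx":0.0,"ry":0.0,"rz":0.0,"jaw":0.3},
])

```text
t: 4.9
ee_pos: [0.4366, 0.3065, 0.0451]
tool_rot: [[0.989, 0.149, 0.0], [0.149, -0.989, 0.0], [0.0, -0.0, -1.0]]
ft_force: [-0.3, -0.4, -4.1]
grip_width: 0.0465
```

Run:
```python
from plant import sensors, optics
import cv2,numpy as np
from h import *
s=sensors.read_state(); print(s['t'],s['ee_pos'],s['ft_force'])
c=optics.read_camera('scene'); print(proj(c,s['ee_pos'])); cv2.imwrite('pics/a2.png',cv2.resize(cv2.cvtColor(c['img'],4)[100:230,310:450],None,fx=4,fy=4))
```

```text
4.9 [0.4366373  0.30651964 0.0450564 ] [-0.30035393 -0.38234311 -4.11553348]
[371.39404465 167.79468793]
```

View pics/a2.png

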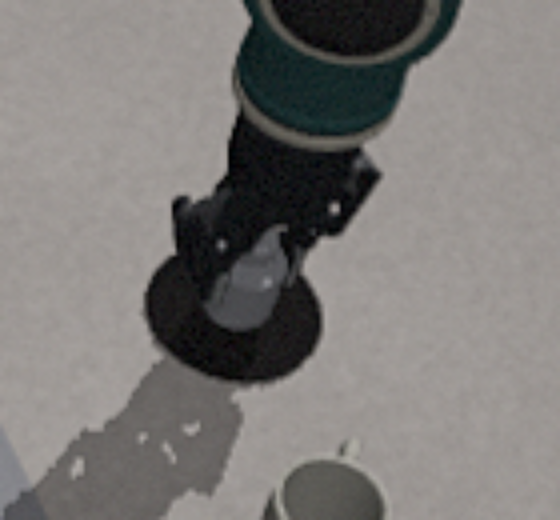

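The weight hangs upright just above the mat, centred on it (base near crop (243,318), mat centre (234,310)). I'll lower it in small steps.

Call:
step_arm([
  {"x":0.0,"y":0.0,"z":0.004,"rx":0.0,"ry":0.0,"rz":0.0,"jaw":0.3},
  {"x":0.0,"y":0.0,"z":0.007,"rx":0.0,"ry":0.0,"rz":0.0,"jaw":0.3},
  {"x":0.0,"y":0.0,"z":0.009,"rx":0.0,"ry":0.0,"rz":0.0,"jaw":0.3},
  {"x":0.0,"y":0.0,"z":0.009,"rx":0.0,"ry":0.0,"rz":0.0,"jaw":0.3},
])

```text
t: 5.35
ee_pos: [0.4363, 0.3065, 0.0358]
tool_rot: [[0.989, 0.149, 0.0], [0.149, -0.989, -0.0], [0.0, 0.0, -1.0]]
ft_force: [-2.5, -1.2, 0.2]
grip_width: 0.0462
```

Call:
step_arm([
  {"x":0.0,"y":0.0,"z":0.001,"rx":0.0,"ry":0.0,"rz":0.0,"jaw":0.3},
  {"x":0.0,"y":0.0,"z":0.001,"rx":0.0,"ry":0.0,"rz":0.0,"jaw":0.65},
  {"x":0.0,"y":0.0,"z":0.001,"rx":0.0,"ry":0.0,"rz":0.0,"jaw":1.0},
  {"x":0.0,"y":0.0,"z":0.001,"rx":0.0,"ry":0.0,"rz":0.0,"jaw":1.0},
  {"x":0.0,"y":0.0,"z":0.001,"rx":0.0,"ry":0.0,"rz":0.0,"jaw":1.0},
  {"x":0.0,"y":0.0,"z":0.001,"rx":0.0,"ry":0.0,"rz":0.0,"jaw":1.0},
])

```text
t: 5.95
ee_pos: [0.4363, 0.3065, 0.0345]
tool_rot: [[0.989, 0.149, -0.0], [0.149, -0.989, 0.0], [-0.0, -0.0, -1.0]]
ft_force: [-0.1, -0.9, 0.1]
grip_width: 0.085
```

Call:
step_arm([
  {"x":0.0,"y":0.0,"z":-0.03,"rx":0.0,"ry":0.0,"rz":0.0,"jaw":1.0},
  {"x":0.0,"y":0.0,"z":-0.08,"rx":0.0,"ry":0.0,"rz":0.0,"jaw":1.0},
  {"x":0.0,"y":0.0,"z":-0.13,"rx":0.0,"ry":0.0,"rz":0.0,"jaw":1.0},
  {"x":0.0,"y":0.0,"z":-0.17,"rx":0.0,"ry":0.0,"rz":0.0,"jaw":1.0},
  {"x":0.0,"y":0.0,"z":-0.17,"rx":0.0,"ry":0.0,"rz":0.0,"jaw":1.0},
])

```text
t: 6.45
ee_pos: [0.438, 0.3079, 0.2098]
tool_rot: [[0.989, 0.149, 0.007], [0.149, -0.989, 0.004], [0.007, -0.003, -1.0]]
ft_force: [0.2, -0.5, -1.5]
grip_width: 0.0855
```

Call:
step_arm([
  {"x":-0.026,"y":0.497,"z":0.0,"rx":0.0,"ry":0.0,"rz":0.0,"jaw":1.0},
  {"x":-0.026,"y":0.497,"z":0.0,"rx":0.0,"ry":0.0,"rz":0.0,"jaw":1.0},
  {"x":-0.026,"y":0.497,"z":0.0,"rx":0.0,"ry":0.0,"rz":0.0,"jaw":1.0},
  {"x":-0.026,"y":0.497,"z":0.0,"rx":0.0,"ry":0.0,"rz":0.0,"jaw":1.0},
  {"x":-0.026,"y":0.497,"z":0.0,"rx":0.0,"ry":0.0,"rz":0.0,"jaw":1.0},
  {"x":-0.026,"y":0.497,"z":0.0,"rx":0.0,"ry":0.0,"rz":0.0,"jaw":1.0},
  {"x":-0.026,"y":0.497,"z":0.0,"rx":0.0,"ry":0.0,"rz":0.0,"jaw":1.0},
  {"x":-0.026,"y":0.497,"z":0.0,"rx":0.0,"ry":0.0,"rz":0.0,"jaw":1.0},
  {"x":-0.026,"y":0.497,"z":0.0,"rx":0.0,"ry":0.0,"rz":0.0,"jaw":1.0},
  {"x":-0.026,"y":0.497,"z":0.0,"rx":0.0,"ry":0.0,"rz":0.0,"jaw":1.0},
  {"x":-0.026,"y":0.497,"z":0.0,"rx":0.0,"ry":0.0,"rz":0.0,"jaw":1.0},
  {"x":-0.026,"y":0.497,"z":0.0,"rx":0.0,"ry":0.0,"rz":0.0,"jaw":1.0},
])

```text
t: 7.65
ee_pos: [0.4844, -0.1896, 0.204]
tool_rot: [[0.989, 0.147, -0.001], [0.147, -0.989, 0.0], [-0.001, -0.0, -1.0]]
ft_force: [0.8, 0.4, 0.1]
grip_width: 0.0854
```

Call:
step_arm([
  {"x":0.0,"y":0.0,"z":0.03,"rx":0.0,"ry":0.0,"rz":0.0,"jaw":1.0},
  {"x":0.0,"y":0.0,"z":0.052,"rx":0.0,"ry":0.0,"rz":0.0,"jaw":1.0},
  {"x":0.0,"y":0.0,"z":0.052,"rx":0.0,"ry":0.0,"rz":0.0,"jaw":1.0},
  {"x":0.0,"y":0.0,"z":0.052,"rx":0.0,"ry":0.0,"rz":0.0,"jaw":1.0},
])

```text
t: 8.05
ee_pos: [0.4849, -0.1879, 0.153]
tool_rot: [[0.989, 0.151, -0.0], [0.151, -0.989, 0.0], [-0.0, -0.001, -1.0]]
ft_force: [-0.1, 0.3, 0.3]
grip_width: 0.0854
```

Run:
```python
from plant import sensors, optics
import cv2,numpy as np
from h import *
s=sensors.read_state(); p=s['ee_pos'];print(s['t'],p)
c=optics.read_camera('scene'); im=cv2.cvtColor(c['img'],4)
for d in(0,-.03):print(proj(c,p+[0,0,d]))
a=cv2.resize(im[130:260,120:260],None,fx=4,fy=4); b=cv2.resize(im[120:250,330:390],None,fx=4,fy=4)
cv2.imwrite('pics/a3.png',np.hstack([a,b]))
```

```text
8.05 [ 0.48493467 -0.18793016  0.15298745]
[180.61131968 185.82045123]
[182.15469889 193.50699354]
```

View pics/a3.png

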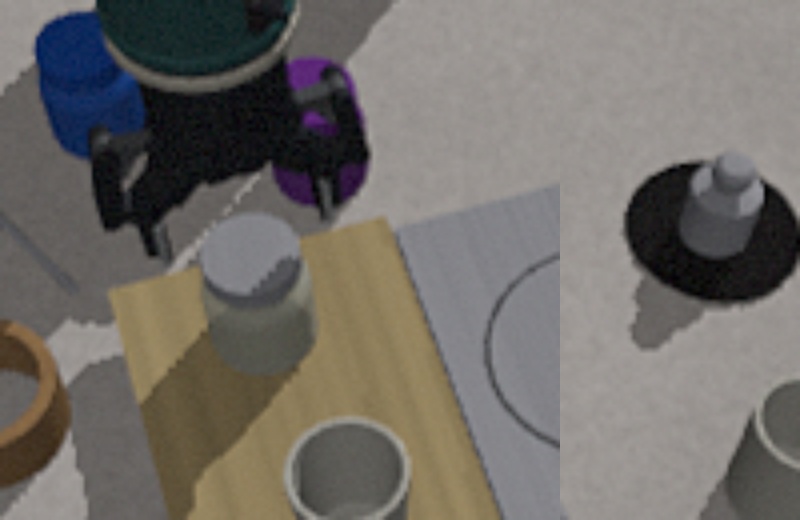

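The weight stands on the mat. The lid centre is at (182.7,194.2) against a projected TCP axis of (182.2,193.5), so it is aligned. Next I lower around the jar and grip.

Call:
step_arm([
  {"x":0.0,"y":-0.001,"z":0.015,"rx":0.0,"ry":0.0,"rz":0.0,"jaw":1.0},
  {"x":0.0,"y":-0.001,"z":0.03,"rx":0.0,"ry":0.0,"rz":0.0,"jaw":1.0},
  {"x":0.0,"y":-0.001,"z":0.045,"rx":0.0,"ry":0.0,"rz":0.0,"jaw":1.0},
  {"x":0.0,"y":-0.001,"z":0.06,"rx":0.0,"ry":0.0,"rz":0.0,"jaw":1.0},
  {"x":0.0,"y":-0.001,"z":0.07,"rx":0.0,"ry":0.0,"rz":0.0,"jaw":1.0},
  {"x":0.0,"y":-0.001,"z":0.07,"rx":0.0,"ry":0.0,"rz":0.0,"jaw":1.0},
  {"x":0.0,"y":-0.001,"z":0.07,"rx":0.0,"ry":0.0,"rz":0.0,"jaw":1.0},
])

```text
t: 8.8
ee_pos: [0.485, -0.1878, 0.0833]
tool_rot: [[0.989, 0.149, 0.001], [0.149, -0.989, -0.0], [0.001, 0.0, -1.0]]
ft_force: [-0.2, 0.0, 0.2]
grip_width: 0.0857
```

Call:
step_arm([
  {"x":0.0,"y":0.0,"z":0.0,"rx":0.0,"ry":0.0,"rz":0.0,"jaw":0.6},
  {"x":0.0,"y":0.0,"z":0.0,"rx":0.0,"ry":0.0,"rz":0.0,"jaw":0.6},
  {"x":0.0,"y":0.0,"z":0.0,"rx":0.0,"ry":0.0,"rz":0.0,"jaw":0.6},
  {"x":0.0,"y":0.0,"z":0.0,"rx":0.0,"ry":0.0,"rz":0.0,"jaw":0.6},
])

```text
t: 9.2
ee_pos: [0.485, -0.1879, 0.0838]
tool_rot: [[0.989, 0.149, 0.001], [0.149, -0.989, -0.001], [0.001, 0.001, -1.0]]
ft_force: [-4.5, 2.1, 16.6]
grip_width: 0.0642
```

Call:
step_arm([
  {"x":0.0,"y":-0.008,"z":0.0,"rx":0.0,"ry":0.0,"rz":0.0,"jaw":0.6},
  {"x":0.0,"y":-0.02,"z":0.0,"rx":0.0,"ry":0.0,"rz":0.0,"jaw":0.6},
  {"x":0.0,"y":-0.032,"z":0.0,"rx":0.0,"ry":0.0,"rz":0.0,"jaw":0.6},
  {"x":0.0,"y":-0.044,"z":0.0,"rx":0.0,"ry":0.0,"rz":0.0,"jaw":0.6},
  {"x":0.0,"y":-0.056,"z":0.0,"rx":0.0,"ry":0.0,"rz":0.0,"jaw":0.6},
  {"x":0.0,"y":-0.06,"z":0.0,"rx":0.0,"ry":0.0,"rz":0.0,"jaw":0.6},
])

```text
t: 9.8
ee_pos: [0.4767, -0.1285, 0.0839]
tool_rot: [[0.989, 0.15, 0.003], [0.15, -0.989, -0.001], [0.003, 0.002, -1.0]]
ft_force: [1.0, -6.5, 8.3]
grip_width: 0.0639
```

Call:
step_arm([
  {"x":0.005,"y":-0.012,"z":0.0,"rx":0.0,"ry":0.0,"rz":0.0,"jaw":0.6},
  {"x":0.01,"y":-0.024,"z":0.0,"rx":0.0,"ry":0.0,"rz":0.0,"jaw":0.6},
  {"x":0.016,"y":-0.036,"z":0.0,"rx":0.0,"ry":0.0,"rz":0.0,"jaw":0.6},
  {"x":0.023,"y":-0.048,"z":0.0,"rx":0.0,"ry":0.0,"rz":0.0,"jaw":0.6},
  {"x":0.03,"y":-0.06,"z":0.0,"rx":0.0,"ry":0.0,"rz":0.0,"jaw":0.6},
  {"x":0.037,"y":-0.072,"z":0.0,"rx":0.0,"ry":0.0,"rz":0.0,"jaw":0.6},
  {"x":0.044,"y":-0.084,"z":0.0,"rx":0.0,"ry":0.0,"rz":0.0,"jaw":0.6},
  {"x":0.05,"y":-0.096,"z":0.0,"rx":0.0,"ry":0.0,"rz":0.0,"jaw":0.6},
  {"x":0.056,"y":-0.108,"z":0.001,"rx":0.0,"ry":0.0,"rz":0.0,"jaw":0.6},
  {"x":0.06,"y":-0.115,"z":0.002,"rx":0.0,"ry":0.0,"rz":0.0,"jaw":0.6},
  {"x":0.06,"y":-0.115,"z":0.002,"rx":0.0,"ry":0.0,"rz":0.0,"jaw":0.6},
])

```text
t: 10.9
ee_pos: [0.5186, -0.0066, 0.0818]
tool_rot: [[0.989, 0.148, 0.001], [0.148, -0.989, -0.002], [0.0, 0.002, -1.0]]
ft_force: [-8.2, -9.6, 28.8]
grip_width: 0.064
```

Call:
step_arm([
  {"x":0.004,"y":-0.005,"z":-0.001,"rx":0.0,"ry":0.0,"rz":0.0,"jaw":0.6},
  {"x":0.01,"y":-0.011,"z":-0.001,"rx":0.0,"ry":0.0,"rz":0.0,"jaw":0.6},
  {"x":0.016,"y":-0.018,"z":-0.001,"rx":0.0,"ry":0.0,"rz":0.0,"jaw":0.6},
  {"x":0.018,"y":-0.02,"z":-0.001,"rx":0.0,"ry":0.0,"rz":0.0,"jaw":0.6},
  {"x":0.018,"y":-0.02,"z":-0.001,"rx":0.0,"ry":0.0,"rz":0.0,"jaw":0.6},
])

```text
t: 11.4
ee_pos: [0.5332, 0.0174, 0.0819]
tool_rot: [[0.989, 0.15, 0.0], [0.15, -0.989, -0.0], [0.0, 0.0, -1.0]]
ft_force: [-3.3, -1.6, 10.3]
grip_width: 0.0641
```

Jar is on the pan at the target. I'll release it and retreat straight up.

Call:
step_arm([
  {"x":0.0,"y":0.0,"z":0.0,"rx":0.0,"ry":0.0,"rz":0.0,"jaw":0.85},
  {"x":0.0,"y":0.0,"z":0.0,"rx":0.0,"ry":0.0,"rz":0.0,"jaw":1.0},
  {"x":0.0,"y":0.0,"z":0.0,"rx":0.0,"ry":0.0,"rz":0.0,"jaw":1.0},
  {"x":0.0,"y":0.0,"z":0.0,"rx":0.0,"ry":0.0,"rz":0.0,"jaw":1.0},
  {"x":0.0,"y":0.0,"z":0.0,"rx":0.0,"ry":0.0,"rz":0.0,"jaw":1.0},
])

```text
t: 11.9
ee_pos: [0.5326, 0.0167, 0.0815]
tool_rot: [[0.989, 0.149, -0.0], [0.149, -0.989, 0.0], [-0.0, -0.0, -1.0]]
ft_force: [-0.0, 0.2, -0.3]
grip_width: 0.0854
```

Call:
step_arm([
  {"x":0.0,"y":0.0,"z":-0.015,"rx":0.0,"ry":0.0,"rz":0.0,"jaw":1.0},
  {"x":0.0,"y":0.0,"z":-0.045,"rx":0.0,"ry":0.0,"rz":0.0,"jaw":1.0},
  {"x":0.0,"y":0.0,"z":-0.09,"rx":0.0,"ry":0.0,"rz":0.0,"jaw":1.0},
  {"x":0.0,"y":0.0,"z":-0.14,"rx":0.0,"ry":0.0,"rz":0.0,"jaw":1.0},
  {"x":-0.05,"y":0.0,"z":-0.16,"rx":0.0,"ry":0.0,"rz":0.0,"jaw":1.0},
  {"x":-0.09,"y":0.0,"z":-0.16,"rx":0.0,"ry":0.0,"rz":0.0,"jaw":1.0},
  {"x":-0.12,"y":0.0,"z":-0.16,"rx":0.0,"ry":0.0,"rz":0.0,"jaw":1.0},
  {"x":-0.12,"y":0.0,"z":-0.16,"rx":0.0,"ry":0.0,"rz":0.0,"jaw":1.0},
  {"x":-0.12,"y":0.0,"z":-0.16,"rx":0.0,"ry":0.0,"rz":0.0,"jaw":1.0},
])

```text
t: 12.8
ee_pos: [0.4141, -0.0014, 0.242]
tool_rot: [[0.989, 0.149, 0.001], [0.149, -0.989, -0.0], [0.001, 0.0, -1.0]]
ft_force: [1.0, 0.6, 0.7]
grip_width: 0.0849
```

Run:
```python
from plant import optics
import cv2
c=optics.read_camera('scene'); cv2.imwrite('pics/a4.png',cv2.resize(cv2.cvtColor(c['img'],4)[130:310,140:420],None,fx=2.8,fy=2.8))
```

```text
(no output)
```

View pics/a4.png

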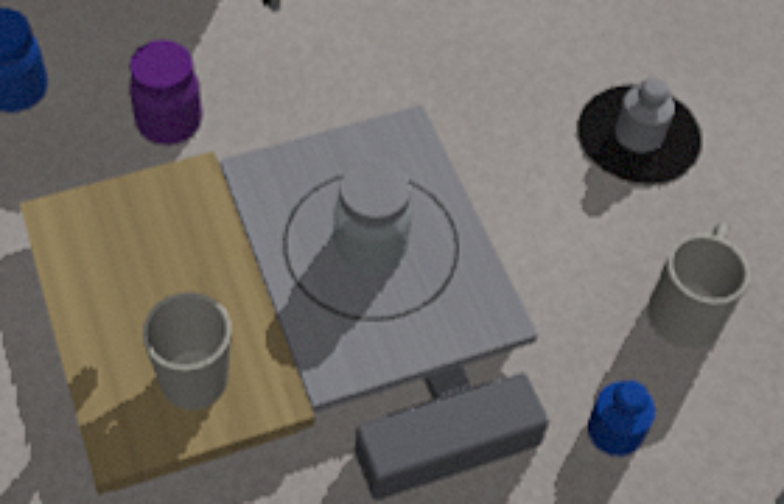

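The jar stands upright in the circle (base about (371,243), circle centre (371,247)). The weight is upright on the mat (base about (641,138), mat (639,133)), and the tumbler and mug look unmoved.

```bash
python3 -c "
from plant import env
print(env.finish_job())"
```

```text
the job is handed in; nothing more can be done
None
```

The job is done and handed in after about 13 s of robot time. I gripped the check weight by its body and lowered it in small steps onto the rubber mat. Then I gripped the jar low and slid it in contact across the board, over the 2 mm step and onto the pan, and released it at the circle.

**Last checks:** in the final picture the jar is upright within about 5 mm of the circle's centre and the weight is upright within about 5 mm of the mat's centre. The fingers were open and clear of both. The mug and tumbler look unmoved. The tape core is outside that picture's crop, but it was last seen in place and the arm never went low near it.

**What disagreed or failed:**
- Heights measured from the two views came out 2–8 mm lower than the text gives. I used the text's heights for the vertical moves, and contact forces and grip widths agreed with them.
- My first move call was refused, apparently because its rows left out the zero-valued keys. Nothing moved.
- Wrist force reached about 29 N while pressing the jar onto the pan. I backed off 1 mm before the last stretch.

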